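# Change the run-out wire spools at the coil winder

## Task

Both wires on the coil winder have run out, so change the spools: swap each empty spool, now on a round steel payoff base, with the full spool of the same size, now on a wooden block. In the end each full spool stands on the payoff base where the empty one of its size stood and each empty on the very block its full one came from, so that the store refills it, all fully down over the pins; park spools on the spare block on the way. Leave the finished transformer standing among them as it is.

Things in the scene. Friction and masses are not known exactly. Their poses are not given: they have to be found in the camera images.
- full_large: Large full wire spool standing on end, white plastic, 0.55 kg: two flanges 63 mm in diameter with four windows each, height 66 mm, through bore 24 mm in diameter; wound with copper wire nearly to the flanges' edge: copper shows in the windows and all round. Origin: centre of its underside, z up the bore; round, yaw is free. Grip from above across the flanges.
- empty_large: Large empty wire spool standing on end, white plastic, 0.06 kg: two flanges 63 mm in diameter with four windows each, height 66 mm, through bore 24 mm in diameter; no wire: bare white barrel, the windows show through. Origin: centre of its underside, z up the bore; round, yaw is free. Grip from above across the flanges.
- full_small: Small full wire spool standing on end, white plastic, 0.24 kg: two flanges 48 mm in diameter with four windows each, height 50 mm, through bore 24 mm in diameter; wound with copper wire nearly to the flanges' edge: copper shows in the windows and all round. Origin: centre of its underside, z up the bore; round, yaw is free. Grip from above across the flanges.
- empty_small: Small empty wire spool standing on end, white plastic, 0.03 kg: two flanges 48 mm in diameter with four windows each, height 50 mm, through bore 24 mm in diameter; no wire: bare white barrel, the windows show through. Origin: centre of its underside, z up the bore; round, yaw is free. Grip from above across the flanges.
- payoff_large: Larger payoff base: dark steel disc 100 mm in diameter with a raised felt seat; in the middle an upright pin 10 mm in diameter, 30 mm tall above the seat, the top 12 mm tapered. The large empty spool stands on it at the start. Fixed. Origin: centre of its underside on the bench, under the pin; z up; the seat for the spool is 16 mm above it.
- payoff_small: Smaller payoff base: dark steel disc 76 mm in diameter with a raised felt seat; in the middle an upright pin 10 mm in diameter, 30 mm tall above the seat, the top 12 mm tapered. The small empty spool stands on it at the start. Fixed. Origin: centre of its underside on the bench, under the pin; z up; the seat for the spool is 16 mm above it.
- block_large: Square wooden block 86 x 86 mm, 16 mm thick; in the middle an upright pin 10 mm in diameter, 30 mm tall above the seat, the top 12 mm tapered. The large full spool stands on it at the start. Fixed. Origin: centre of its underside on the bench, under the pin; z up; the seat for the spool is 16 mm above it.
- block_small: Square wooden block 66 x 66 mm, 16 mm thick; in the middle an upright pin 10 mm in diameter, 30 mm tall above the seat, the top 12 mm tapered. The small full spool stands on it at the start. Fixed. Origin: centre of its underside on the bench, under the pin; z up; the seat for the spool is 16 mm above it.
- spare_block: Spare wooden block, oblong, 110 (its x) x 76 mm (its y), 16 mm thick, empty at the start; in the middle an upright pin 10 mm in diameter, 30 mm tall above the seat, the top 12 mm tapered. Fixed. Origin: centre of its underside on the bench, under the pin; z up; the seat for the spool is 16 mm above it.
- transformer: Finished transformer standing loose between the payoff bases: laminated steel core 23 (x) x 54 (y) x 45 mm high, with a yellow-taped winding that sticks out 6 mm on both x faces; 0.2 kg. Not to be handled. Origin: centre of its underside, z up.
Mind the look-alikes: they are no part of the job. Leave any green or turquoise look-alike of the full_small alone.

How it is judged:
At the end, for the whole second after the job is handed in: Each full spool is on the payoff base of its size and each empty on the square block of its size: within 10 mm of the pin's axis, underside within 4 mm of seat height, upright within 0.1 rad, at rest (under 0.02 m/s) (horizontal distance between full_large and payoff_large below 0.01 m and z of full_large in the frame of payoff_large between 0.012 and 0.02 m and angle between each of full_large, full_small, empty_large, empty_small's own z axis and vertical below 0.1 rad and linear speed of each of full_large, full_small, empty_large, empty_small below 0.02 m/s and horizontal distance between full_small and payoff_small below 0.01 m and z of full_small in the frame of payoff_small between 0.012 and 0.02 m and horizontal distance between empty_large and block_large below 0.01 m and z of empty_large in the frame of block_large between 0.012 and 0.02 m and horizontal distance between empty_small and block_small below 0.01 m and z of empty_small in the frame of block_small between 0.012 and 0.02 m); the robot touches nothing.
It fails at once if the finished transformer was moved more than 20 mm or tipped (distance of transformer from where it was at the start of the episode above 0.02 m or angle between transformer's own z axis and vertical above 0.3 rad).
It also fails if it takes over 128 s, if anything falls off the work surface, if the arm or the gripper's body presses on something with over 40 N, if the wrist force passes 120 N, or if a joint passes its speed limit or range.

## Robot

A 6-joint arm with a two-finger parallel gripper is mounted at the origin on the work surface. World frame = base frame: x ahead of the robot, y to its left, z up, the work surface at z = 0. Lengths are in m, angles in rad, forces in N, time in s.
With the tool pointing down it reaches from about 0.225 to 0.725 m from the base axis. Payload 3.1 kg.
Tool frame: the origin (TCP) lies at the very end of the fingers, on their centre line; the grasp point (between the pads) lies 19 mm behind it (tcp_to_grasp is the distance from the TCP to the grasp point, in m); z points along the fingers, y is the line along which they close (so a half turn about z gives the same grasp; the last joint's range is limited). The gripper opens to 85 mm and grips with 20 to 120 N. Pads are 22 mm wide; open, the fingers measure 114 mm over their backs; the gripper's body (76 mm by 85 mm) begins 54 mm behind the grasp point. The pads swing forward as they close: fully open they stand 13 mm farther back than shut.
Start: joints at [-0.128, 0.048, 0.099, 1.622, 0, 1.443], TCP at [0.525, -0, 0.231] pointing down, gripper open.
Joint ranges: [-2.91, 2.91], [-0.99, 1.94], [-1.21, 1.42], [-2.12, 2.29], [-1.49, 1.47], [-3.14, 3.14]. Speed limits (rad/s): [2.79, 2.79, 3.14, 3.14, 3.14, 3.14].

## Interface

Orientations are given as a unit quaternion [x, y, z, w].
In Python, from workcell import * gives the robot as it stands.
- The arm moves only by the tool apply_moves, never from a script. Its argument "plan" is a list of rows, each a list of 7 numbers: the finger opening in mm, from 0 to 85.4, then the shift along the tool's x, y, z in units of 30 mm (1.0 is 30 mm), then the turn, a rotation vector about the tool's x, y, z in degrees. A call has 1 to 12 rows; each row is the pose to reach, as a shift and turn from the pose commanded when the call began, along the tool's axes at that moment; what a row does not reach only later rows make up. A row lasts 1/12 s, in which the tool goes at most 41.7 mm and 7.16 degrees, less where a joint would pass 70% of its speed; a pose out of reach is approached as far as the arm can. A call with a gripper value outside its range is refused whole. The fingers move at their own pace and stop on an object; "force" is the grip in N (left out, the last holds). Time passes only in rows, so rows that repeat a pose let the fingers close. It gives the time, the measured TCP pose, the force, the opening and the grip force at its end, in the units of the state.
- observe(): the state, without advancing time (a new reading comes with each control period).
- grab_frame(name): name is "scene" or "side" or "wrist"; returns a dict with "frame" (400x640x3 uint8, red, green, blue), "depth" (400x640 float32, m along the optical axis (not along the pixel's ray), 0 where there is no reading), "intrinsics" (3x3 intrinsics, pixels), "T" (4x4, takes a point from camera to world coordinates); the wrist camera has in their place "tool_from_camera" (4x4, takes a point from camera to tool coordinates, whose origin is the TCP and whose axes are the flange's). Camera axes: x right, y down, z forward; pixel columns grow to the right and rows downward; lengths in m; the calibration is good to about 2 mm. A picture is of the moment at which its call begins: read the wrist's pose just before it.
- close_job(): hands the job in; it is judged then, once.
The state is a dict: "time_s": time; "joint_pos": joint angles; "joint_vel": joint speeds; "tau": joint torques, N m; "tool_pos": TCP position; "orientation": TCP orientation; "contact_force": force on the tool from outside, world axes, zero at the start; "ft_torque": the same for the moment, N m; "finger_gap": finger opening in m; "grip_force": force on a finger pad.
Only numpy, scipy, OpenCV 4.12 (cv2) and the standard library are available. Lean on these libraries where they do the work, as an engineer would, in place of code of your own. Each camera call takes 0.05 s, during which the arm holds its last target. There are 200 camera calls.

## Working session

There is one attempt and no reset: what is moved stays moved. The work goes in short steps, Python scripts to look and compute and a tool call to move; the robot and the scene stay as the last step left them, time stands still between calls to the robot, and variables do not carry over. Pictures are saved under pics/ and viewed, at most 14 in all, crops included, and the job is handed in when it is done.

Besides the shell and the picture viewer there is one more tool, called as name([rows], argument=value, ...), one row to a line, values as JSON. apply_moves: Moves the arm, as the interface text tells. Its arguments: {"type":"object","properties":{"plan":{"type":"array"},"force":{"type":"number"}},"required":["plan"]}

```bash
mkdir -p pics; cat > h.py <<'E'
from workcell import *
import numpy as np, cv2
def save(n,im): cv2.imwrite('pics/'+n+'.png',im[:,:,::-1])
def pts(f,T=None):
    K=f['intrinsics'];d=f['depth'];T=f['T'] if T is None else T
    v,u=np.mgrid[0:d.shape[0],0:d.shape[1]]
    c=np.stack([(u-K[0,2])/K[0,0]*d,(v-K[1,2])/K[1,1]*d,d,np.ones_like(d)],-1)
    w=(c@T.T)[...,:3]; w[d<=0]=np.nan
    return w
E
python3 - <<'E'
from h import *
a=grab_frame('scene');b=grab_frame('side')
save('scene0',a['frame']);save('side0',b['frame'])
np.savez('f0.npz',**{'a'+k:v for k,v in a.items()if k!='name'},**{'b'+k:v for k,v in b.items()if k!='name'})
print(a['T'],b['T'],observe())
E
```

```text
[[-0.61772457  0.48734627 -0.61717904  1.17035589]
 [ 0.78639041  0.38027454 -0.48680735  0.44422756]
 [-0.00254627 -0.78605654 -0.61814936  0.70045199]
 [ 0.          0.          0.          1.        ]] [[ 0.76704798 -0.34873361  0.53853715  0.05555747]
 [-0.64150574 -0.40328891  0.65255532 -0.58645219]
 [-0.01038191 -0.84601591 -0.53305656  0.48776635]
 [ 0.          0.          0.          1.        ]] {'time_s': 0.1, 'joint_pos': array([-1.27783256e-01,  4.86719841e-02,  9.77768646e-02,  1.62200113e+00,
       -7.87974185e-06,  1.44302609e+00]), 'joint_vel': array([ 0.00094117, -0.00254945,  0.00379908, -0.00021407, -0.00042413,
        0.00055272]), 'tau': array([ 2.71639910e-03, -3.39851224e+01,  3.20935750e+01,  1.58655003e-02,
       -1.84533587e-04,  2.52461535e-05]), 'tool_pos': array([5.24457093e-01, 6.34303831e-05, 2.30247868e-01]), 'orientation': array([ 7.07110991e-01,  7.07101791e-01, -6.44891951e-04, -8.28581351e-04]), 'contact_force': array([-0.29782037, -0.71539186,  0.14016624]), 'ft_torque': array([ 0.00611216,  0.0361342 , -0.01178397]), 'grip_force': 0.0, 'finger_gap': 0.08545505787297236}
```

View pics/scene0.png

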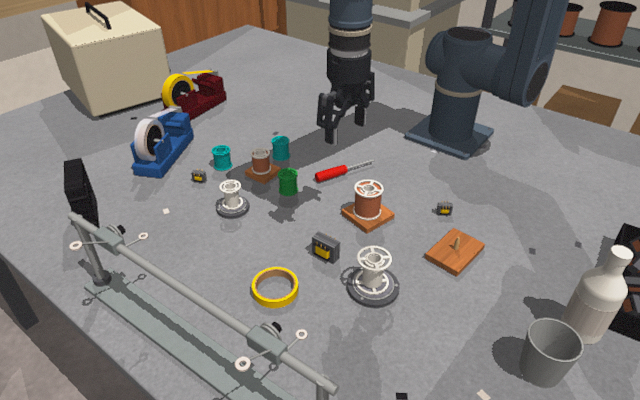

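View pics/side0.png

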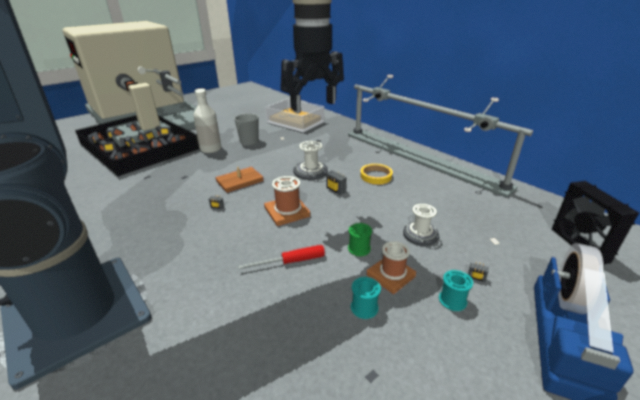

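Scene picture: full_large (368,200), empty_large (373,270), full_small (261,162) on its small block, empty_small (231,195), spare block (455,250), transformer (325,247). Possible confusions with full_small: turquoise (222,157) and (281,148), green (288,182), so I take the copper one on wood at (261,162). The small transformers at (199,176) and (444,209) are not to be touched either. Side picture: the same things at full_large (287,197), full_small (395,262), empty_large (310,158), empty_small (422,222), spare block (240,178).

```bash
cat > m.py <<'E'
from h import *
from scipy.optimize import least_squares
def circ(p,R):
    r=least_squares(lambda c:np.hypot(*(p-c).T)-R,p.mean(0),loss='soft_l1',f_scale=.001);return r.x,np.abs(r.fun).mean()
d=np.load('f0.npz')
A={k[1:]:d[k] for k in d if k[0]=='a'};B={k[1:]:d[k] for k in d if k[0]=='b'}
S={'full_large':((368,190),(287,187),.082,.0315,.043),'empty_large':((373,258),(310,148),.082,.0315,.05),
'full_small':((261,156),(395,250),.066,.024,.033),'empty_small':((231,186),(422,212),.066,.024,.038)}
W={'a':pts(A),'b':pts(B)}
for n,(ua,ub,zt,R,_) in S.items():
    for c,u in (('a',ua),('b',ub)):
        w=W[c];F=A if c=='a' else B;x,y=u;s=w[y-30:y+50,x-45:x+45].reshape(-1,3)
        # seed by ray to plane
        K=F['intrinsics'];T=F['T'];r=T[:3,:3]@np.array([(x-K[0,2])/K[0,0],(y-K[1,2])/K[1,1],1]);seed=(T[:3,3]+r*(zt-T[2,3])/r[2])[:2]
        near=s[np.hypot(*(s[:,:2]-seed).T)<R+.012]
        top=near[abs(near[:,2]-zt)<.004][:,:2].astype(np.float32)
        h=cv2.convexHull(top)[:,0]
        print(n,c,seed.round(3),len(top),np.nanpercentile(near[:,2],98).round(4),'fit',*[np.round(v,4) for v in circ(h,R)],'enc',np.round(cv2.minEnclosingCircle(top),4) if 0 else [np.round(q,4) for q in cv2.minEnclosingCircle(top)])
# blocks/discs: points at z~.016
def near(c,u,zlo,zhi,rad):
    w=W[c];x,y=u;s=w[y-60:y+60,x-70:x+70];m=(s[...,2]>zlo)&(s[...,2]<zhi);q=w[y,x,:2]
    return s[m&(np.hypot(s[...,0]-q[0],s[...,1]-q[1])<rad)]
for n,c,u in (('spare','a',(455,262)),('spare','b',(240,182))):
    p=near(c,u,.012,.020,.08);print(n,c,len(p),cv2.minAreaRect(p[:,:2].astype(np.float32)),'pin',near(c,u,.03,.05,.06).mean(0))
for n,c,u in (('tr','a',(325,247)),('tr','b',(337,183)),('green','a',(288,175)),('turqA','a',(222,150)),('turqB','a',(281,141))):
    p=near(c,u,.03,.07,.04);print(n,c,len(p),p.min(0),p.max(0))
im=np.vstack([cv2.resize(A['frame'][125:225,190:310],None,fx=5,fy=5,interpolation=2)]);save('crop0',im)
E
python3 m.py
```

```text
full_large a [0.459 0.02 ] 299 0.0822 fit [0.4511 0.0167] 0.0005 enc [array([0.4519, 0.0169]), np.float64(0.033)]
full_large b [ 0.441 -0.003] 250 0.0834 fit [0.4492 0.0141] 0.0019 enc [array([0.4497, 0.0141]), np.float64(0.0311)]
empty_large a [0.625 0.141] 431 0.0826 fit [0.6227 0.1416] 0.0003 enc [array([0.623, 0.141]), np.float64(0.0326)]
empty_large b [0.61  0.128] 135 0.0835 fit [0.6209 0.1391] 0.0018 enc [array([0.6204, 0.1386]), np.float64(0.0315)]
full_small a [ 0.486 -0.273] 133 0.067 fit [ 0.4765 -0.2858] 0.0011 enc [array([ 0.4762, -0.285 ]), np.float64(0.024)]
full_small b [ 0.473 -0.288] 335 0.0672 fit [ 0.475  -0.2876] 0.0004 enc [array([ 0.4752, -0.2878]), np.float64(0.025)]
empty_small a [ 0.617 -0.241] 181 0.0672 fit [ 0.6179 -0.2421] 0.0009 enc [array([ 0.6163, -0.242 ]), np.float64(0.0269)]
empty_small b [ 0.607 -0.246] 216 0.0675 fit [ 0.6166 -0.2443] 0.0006 enc [array([ 0.6166, -0.2435]), np.float64(0.0247)]
spare a 1186 ((0.44463202357292175, 0.22591985762119293), (0.0762019231915474, 0.10171230137348175), 84.87913513183594) pin [0.44001416 0.2267799  0.03765611]
spare b 550 ((0.43820106983184814, 0.22459456324577332), (0.07909310609102249, 0.11068059504032135), 84.98056030273438) pin [0.43747709 0.22354449 0.039172  ]
tr a 386 [ 0.58993811 -0.00853586  0.03000886] [0.62678845 0.0478926  0.04882644]
tr b 205 [ 0.58890594 -0.00993144  0.03029128] [0.61975968 0.04231458 0.04800553]
green a 285 [ 0.46102185 -0.21293976  0.03032958] [ 0.50963949 -0.16555351  0.05261815]
turqA a 246 [ 0.48376624 -0.41694187  0.03023704] [ 0.53485272 -0.36782323  0.05344616]
turqB a 227 [ 0.35557532 -0.32807084  0.03025732] [ 0.40622956 -0.27806097  0.05265226]
```

View pics/crop0.png

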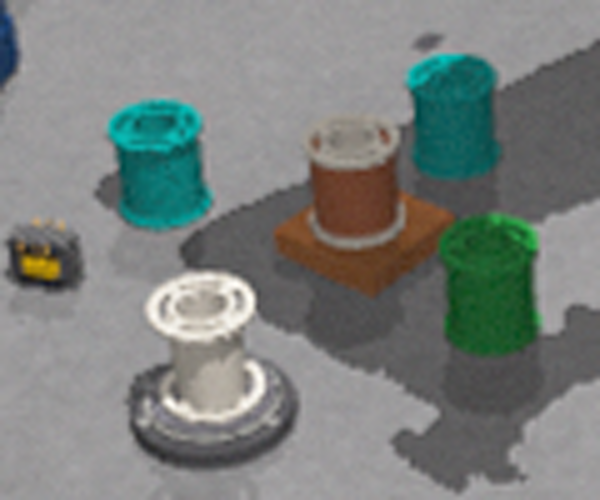

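Crop: the copper full_small with white flanges on wood is at (352,175) in the crop, and the green (490,285) and turquoise (157,165), (453,115) decoys stand clear of the finger envelope (nearest edge about 72 mm against 57 mm). The tool's axes are x = world y, y = world x, z = down. First grasp: empty_large at (0.6215, 0.140).

apply_moves([
  [85, 4.67, 3.23, 3.0, 0, 0, 0],
  [85, 4.67, 3.23, 3.0, 0, 0, 0],
  [85, 4.67, 3.23, 3.0, 0, 0, 0],
  [85, 4.67, 3.23, 3.0, 0, 0, 0],
  [85, 4.67, 3.23, 3.0, 0, 0, 0],
  [85, 4.67, 3.23, 3.0, 0, 0, 0],
  [85, 4.67, 3.23, 3.0, 0, 0, 0],
  [85, 4.67, 3.23, 4.0, 0, 0, 0],
  [85, 4.67, 3.23, 5.0, 0, 0, 0],
  [85, 4.67, 3.23, 5.6, 0, 0, 0],
  [85, 4.67, 3.23, 5.93, 0, 0, 0],
  [85, 4.67, 3.23, 5.93, 0, 0, 0],
], force=30)

```text
time_s: 1.1
tool_pos: [0.6196, 0.1387, 0.0511]
orientation: [0.708, 0.707, -0.002, -0.001]
contact_force: [-0.2, 0.1, -0.4]
finger_gap: 0.0854
grip_force: 0.0
```

apply_moves([
  [50, 0, 0, 0, 0, 0, 0],
  [50, 0, 0, 0, 0, 0, 0],
  [50, 0, 0, 0, 0, 0, 0],
  [50, 0, 0, 0, 0, 0, 0],
  [50, 0, 0, 0, 0, 0, 0],
  [50, 0, 0, 0, 0, 0, 0],
  [50, 0, 0, 0, 0, 0, 0],
  [50, 0, 0, 0, 0, 0, 0],
])

```text
time_s: 1.77
tool_pos: [0.6239, 0.1401, 0.0564]
orientation: [0.707, 0.707, 0.002, 0.002]
contact_force: [-0.6, 0.0, 5.9]
finger_gap: 0.0621
grip_force: 33.3
```

apply_moves([
  [50, 0, 0, -0.3, 0, 0, 0],
  [50, 0, 0, -0.8, 0, 0, 0],
  [50, 0, 0, -1.6, 0, 0, 0],
  [50, 0, 0, -2.4, 0, 0, 0],
  [50, 0, 0, -3.0, 0, 0, 0],
  [50, 0, 0, -3.0, 0, 0, 0],
  [50, 0, 0, -3.0, 0, 0, 0],
])

```text
time_s: 2.35
tool_pos: [0.623, 0.1403, 0.1451]
orientation: [0.707, 0.707, 0.001, 0.001]
contact_force: [0.7, -0.5, -0.8]
finger_gap: 0.0616
grip_force: 33.1
```

```bash
cat >> h.py <<'E'
def pin(p,fs,r=.03):
    """pin centre near p from points high on the pin"""
    for c,f in fs.items():
        w=pts(f).reshape(-1,3);m=(np.hypot(w[:,0]-p[0],w[:,1]-p[1])<r)&(w[:,2]>.024)&(w[:,2]<.05);q=w[m]
        print('pin',c,len(q),np.median(q,0).round(4) if len(q) else None)
def look(n,S=None):
    fs={c:grab_frame(c) for c in('scene','side')}
    save(n,np.hstack([cv2.resize(fs[c]['frame'][80:330,150:500],(400,286)) for c in fs]));return fs
E
python3 - <<'E'
from h import *
o=observe();print(o['tool_pos'],o['orientation'])
fs=look('l1')
pin((.6215,.14),fs);pin((.4385,.225),fs)
# carried spool top / bottom
for c,f in fs.items():
    w=pts(f).reshape(-1,3);q=w[(np.hypot(w[:,0]-.6215,w[:,1]-.14)<.04)&(w[:,2]>.06)&(w[:,2]<.19)];print(c,np.percentile(q,[1,50,99],axis=0).round(4))
E
```

```text
[0.62296261 0.14033364 0.14514052] [0.70705765 0.70715388 0.00136061 0.00100764]
pin scene 44 [0.6235 0.1453 0.0355]
pin side 21 [0.6186 0.1405 0.0357]
pin scene 40 [0.4404 0.2273 0.0346]
pin side 28 [0.4376 0.2227 0.035 ]
scene [[0.5874 0.115  0.1049]
 [0.6308 0.1516 0.1528]
 [0.6596 0.173  0.1881]]
side [[0.5831 0.1104 0.1045]
 [0.6142 0.1304 0.1524]
 [0.6584 0.1687 0.188 ]]
```

View pics/l1.png

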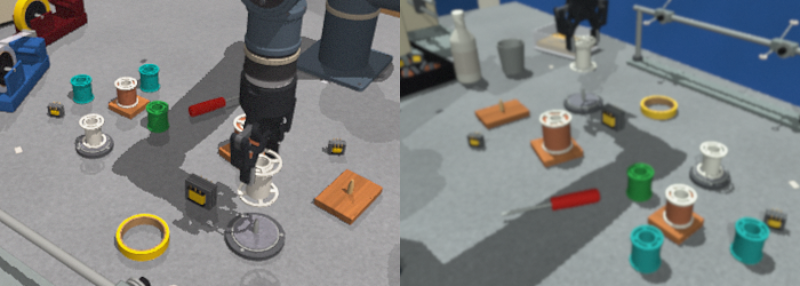

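The picture shows empty_large held upright and clear of the payoff base; the pin is visible at (255,233) in the left half. Corrected for surface bias, the pins are payoff_large (0.6205, 0.1434) and spare (0.438, 0.226).

apply_moves([
  [50, 0.4, -0.9, 0, 0, 0, 0],
  [50, 0.9, -2.0, 0, 0, 0, 0],
  [50, 1.45, -3.1, 0, 0, 0, 0],
  [50, 2.0, -4.2, 0, 0, 0, 0],
  [50, 2.5, -5.3, 0, 0, 0, 0],
  [50, 2.87, -6.13, 0, 0, 0, 0],
  [50, 2.87, -6.13, 0, 0, 0, 0],
  [50, 2.87, -6.13, 0.8, 0, 0, 0],
  [50, 2.87, -6.13, 1.6, 0, 0, 0],
  [50, 2.87, -6.13, 1.6, 0, 0, 0],
])

```text
time_s: 3.28
tool_pos: [0.4334, 0.2245, 0.0887]
orientation: [0.707, 0.707, -0.005, -0.003]
contact_force: [-1.5, -0.6, -1.7]
finger_gap: 0.0621
grip_force: 33.2
```

apply_moves([
  [50, 0, 0, 0.4, 0, 0, 0],
  [50, 0, 0, 0.8, 0, 0, 0],
  [50, 0, 0, 1.1, 0, 0, 0],
  [50, 0, 0, 1.35, 0, 0, 0],
  [50, 0, 0, 1.35, 0, 0, 0],
])

```text
time_s: 3.7
tool_pos: [0.4387, 0.2263, 0.0559]
orientation: [0.707, 0.707, 0.001, 0.0]
contact_force: [0.7, 0.9, 2.1]
finger_gap: 0.0622
grip_force: 33.3
```

apply_moves([
  [85, 0, 0, 0, 0, 0, 0],
  [85, 0, 0, 0, 0, 0, 0],
  [85, 0, 0, 0, 0, 0, 0],
  [85, 0, 0, 0, 0, 0, 0],
  [85, 0, 0, -0.8, 0, 0, 0],
  [85, 0, 0, -2.0, 0, 0, 0],
  [85, 0, 0, -3.0, 0, 0, 0],
  [85, -1.3, 0, -3.0, 0, 0, 0],
  [85, -2.6, 0.1, -3.0, 0, 0, 0],
  [85, -3.9, 0.2, -3.0, 0, 0, 0],
  [85, -5.2, 0.3, -3.0, 0, 0, 0],
  [85, -5.2, 0.3, -3.0, 0, 0, 0],
])

```text
time_s: 4.7
tool_pos: [0.4477, 0.0642, 0.1451]
orientation: [0.71, 0.704, -0.001, 0.002]
contact_force: [-0.3, -0.4, -0.2]
finger_gap: 0.0853
grip_force: 0.0
```

```bash
cat >> h.py <<'E'
from scipy.optimize import least_squares
def top(p,zt,R,fs):
    for c,f in fs.items():
        w=pts(f).reshape(-1,3);q=w[(np.hypot(w[:,0]-p[0],w[:,1]-p[1])<R+.012)&(abs(w[:,2]-zt)<.004)][:,:2].astype(np.float32)
        h=cv2.convexHull(q)[:,0];r=least_squares(lambda c:np.hypot(*(h-c).T)-R,h.mean(0),loss='soft_l1',f_scale=.001)
        print('top',c,len(q),r.x.round(4),np.abs(r.fun).mean().round(4))
E
python3 - <<'E'
from h import *
fs=look('l2');print(observe()['tool_pos'])
top((.438,.226),.082,.0315,fs);top((.45,.0155),.082,.0315,fs);pin((.6205,.1434),fs)
E
```

```text
[0.44715214 0.06885583 0.14492039]
top scene 358 [0.4391 0.2282] 0.0004
top side 175 [0.4393 0.2271] 0.0007
top scene 291 [0.4515 0.0165] 0.0004
top side 300 [0.4506 0.0152] 0.0006
pin scene 44 [0.6236 0.1454 0.0355]
pin side 21 [0.6202 0.1421 0.0349]
```

apply_moves([
  [85, -0.9, 0.1, 0, 0, 0, 0],
  [85, -1.8, 0.13, 0, 0, 0, 0],
  [85, -1.8, 0.13, 0.3, 0, 0, 0],
  [85, -1.8, 0.13, 1.3, 0, 0, 0],
  [85, -1.8, 0.13, 2.3, 0, 0, 0],
  [85, -1.8, 0.13, 3.05, 0, 0, 0],
  [85, -1.8, 0.13, 3.05, 0, 0, 0],
  [85, -1.8, 0.13, 3.05, 0, 0, 0],
], force=60)

```text
time_s: 5.47
tool_pos: [0.4491, 0.0178, 0.0519]
orientation: [0.706, 0.708, -0.001, -0.002]
contact_force: [-0.2, 1.2, -0.0]
finger_gap: 0.0849
grip_force: 0.0
```

apply_moves([
  [50, 0, 0, 0, 0, 0, 0],
  [50, 0, 0, 0, 0, 0, 0],
  [50, 0, 0, 0, 0, 0, 0],
  [50, 0, 0, 0, 0, 0, 0],
  [50, 0, 0, 0, 0, 0, 0],
  [50, 0, 0, 0, 0, 0, 0],
  [50, 0, 0, 0, 0, 0, 0],
  [50, 0, 0, -0.1, 0, 0, 0],
  [50, 0, 0, -0.3, 0, 0, 0],
  [50, 0, 0, -0.5, 0, 0, 0],
  [50, 0, 0, -0.5, 0, 0, 0],
])

```text
time_s: 6.38
tool_pos: [0.4518, 0.0161, 0.0697]
orientation: [0.707, 0.707, 0.001, 0.001]
contact_force: [0.1, 0.7, -4.8]
finger_gap: 0.0615
grip_force: 66.5
```

apply_moves([
  [50, 0, 0, -0.5, 0, 0, 0],
  [50, 0, 0, -1.2, 0, 0, 0],
  [50, 0, 0, -2.0, 0, 0, 0],
  [50, 0, 0, -2.6, 0, 0, 0],
  [50, 0.5, 0.6, -2.6, 0, 0, 0],
  [50, 1.1, 1.5, -2.6, 0, 0, 0],
  [50, 1.8, 2.4, -2.6, 0, 0, 0],
  [50, 2.5, 3.3, -2.6, 0, 0, 0],
  [50, 3.2, 4.2, -2.6, 0, 0, 0],
  [50, 3.8, 5.1, -2.6, 0, 0, 0],
  [50, 4.27, 5.67, -2.6, 0, 0, 0],
  [50, 4.27, 5.67, -2.6, 0, 0, 0],
])

```text
time_s: 7.38
tool_pos: [0.624, 0.1473, 0.1441]
orientation: [0.706, 0.708, 0.001, -0.0]
contact_force: [1.0, -0.2, -5.3]
finger_gap: 0.0615
grip_force: 67.8
```

apply_moves([
  [50, 0, 0, 0.5, 0, 0, 0],
  [50, 0, 0, 1.2, 0, 0, 0],
  [50, 0, 0, 1.7, 0, 0, 0],
  [50, 0, 0, 1.7, 0, 0, 0],
  [50, 0, 0, 1.7, 0, 0, 0],
])

```text
time_s: 7.8
tool_pos: [0.6191, 0.1438, 0.0933]
orientation: [0.707, 0.707, -0.002, -0.001]
contact_force: [0.7, -0.1, -4.9]
finger_gap: 0.0619
grip_force: 67.7
```

```bash
python3 - <<'E'
from h import *
o=observe();print(o['tool_pos'],o['contact_force'],o['finger_gap'])
fs=look('l3');pin((.451,.016),fs);
top((.621,.144),.113,.0315,fs)
E
```

```text
[0.61910485 0.14377881 0.09331255] [ 0.70257587 -0.13086873 -4.86084162] 0.06194109278183511
pin scene 0 None
pin side 33 [0.4473 0.0151 0.0344]
top scene 264 [0.6265 0.1442] 0.0048
top side 84 [0.6124 0.1429] 0.0046
```

View pics/l3.png

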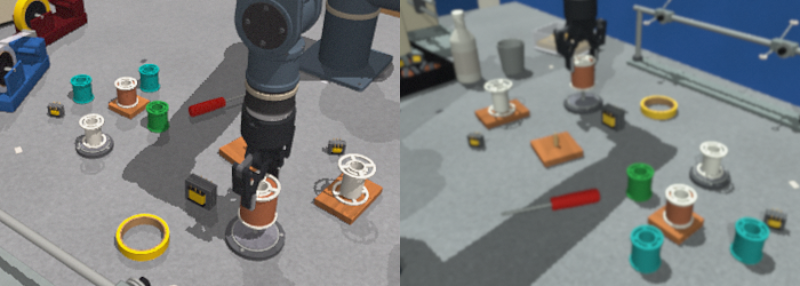

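apply_moves([
  [50, 0, 0, 0.4, 0, 0, 0],
  [50, 0, 0, 0.8, 0, 0, 0],
  [50, 0, 0, 1.1, 0, 0, 0],
  [50, 0, 0, 1.3, 0, 0, 0],
  [50, 0, 0, 1.38, 0, 0, 0],
  [50, 0, 0, 1.38, 0, 0, 0],
])

```text
time_s: 8.4
tool_pos: [0.6199, 0.1441, 0.0565]
orientation: [0.707, 0.707, -0.001, -0.0]
contact_force: [-6.7, -1.1, 8.0]
finger_gap: 0.062
grip_force: 68.9
```

apply_moves([
  [85, 0, 0, 0, 0, 0, 0],
  [85, 0, 0, 0, 0, 0, 0],
  [85, 0, 0, 0, 0, 0, 0],
  [85, 0, 0, 0, 0, 0, 0],
  [85, 0, 0, 0, 0, 0, 0],
  [85, 0, 0, -1.0, 0, 0, 0],
  [85, 0, 0, -2.0, 0, 0, 0],
  [85, 0, 0, -3.0, 0, 0, 0],
  [85, 0.6, -1.3, -3.0, 0, 0, 0],
  [85, 1.2, -2.6, -3.0, 0, 0, 0],
  [85, 1.7, -3.8, -3.0, 0, 0, 0],
  [85, 1.7, -3.8, -3.0, 0, 0, 0],
], force=30)

```text
time_s: 9.4
tool_pos: [0.4984, 0.1972, 0.1417]
orientation: [0.705, 0.709, -0.004, -0.004]
contact_force: [-0.4, 0.0, -1.1]
finger_gap: 0.0851
grip_force: 0.0
```

```bash
python3 - <<'E'
from h import *
o=observe();print(o['tool_pos'])
fs=look('l4');pin((.451,.016),fs);
top((.621,.144),.082,.0315,fs);top((.439,.2275),.082,.0315,fs)
E
```

```text
[0.49841786 0.197179   0.14173643]
pin scene 28 [0.4501 0.0191 0.0359]
pin side 34 [0.4471 0.0147 0.0346]
top scene 484 [0.6205 0.1437] 0.0005
top side 177 [0.6196 0.1422] 0.0011
top scene 346 [0.4397 0.228 ] 0.0004
top side 179 [0.4395 0.2272] 0.0007
```

apply_moves([
  [85, 0.6, -1.1, 0, 0, 0, 0],
  [85, 1.09, -2.25, 0, 0, 0, 0],
  [85, 1.09, -2.25, 0, 0, 0, 0],
  [85, 1.09, -2.25, 1.0, 0, 0, 0],
  [85, 1.09, -2.25, 2.0, 0, 0, 0],
  [85, 1.09, -2.25, 2.7, 0, 0, 0],
  [85, 1.09, -2.25, 3.02, 0, 0, 0],
  [85, 1.09, -2.25, 3.02, 0, 0, 0],
], force=30)

```text
time_s: 10.17
tool_pos: [0.4385, 0.2269, 0.0508]
orientation: [0.707, 0.707, -0.002, -0.001]
contact_force: [0.1, 0.1, -0.1]
finger_gap: 0.0845
grip_force: 0.0
```

apply_moves([
  [50, 0, 0, 0, 0, 0, 0],
  [50, 0, 0, 0, 0, 0, 0],
  [50, 0, 0, 0, 0, 0, 0],
  [50, 0, 0, 0, 0, 0, 0],
  [50, 0, 0, 0, 0, 0, 0],
  [50, 0, 0, 0, 0, 0, 0],
  [50, 0, 0, 0, 0, 0, 0],
  [50, 0, 0, -0.4, 0, 0, 0],
  [50, 0, 0, -1.2, 0, 0, 0],
  [50, 0, 0, -2.1, 0, 0, 0],
  [50, 0, 0, -3.0, 0, 0, 0],
  [50, 0, 0, -3.0, 0, 0, 0],
])

```text
time_s: 11.17
tool_pos: [0.4424, 0.2292, 0.1501]
orientation: [0.707, 0.707, 0.004, 0.002]
contact_force: [1.0, 0.7, -0.2]
finger_gap: 0.0615
grip_force: 33.1
```

apply_moves([
  [50, -0.7, 0.0, 0, 0, 0, 0],
  [50, -1.8, 0.1, 0, 0, 0, 0],
  [50, -3.0, 0.1, 0, 0, 0, 0],
  [50, -4.2, 0.2, 0, 0, 0, 0],
  [50, -5.4, 0.2, 0, 0, 0, 0],
  [50, -6.4, 0.28, 0, 0, 0, 0],
  [50, -7.01, 0.28, 0, 0, 0, 0],
  [50, -7.01, 0.28, 0, 0, 0, 0],
  [50, -7.01, 0.28, 0.8, 0, 0, 0],
  [50, -7.01, 0.28, 1.6, 0, 0, 0],
  [50, -7.01, 0.28, 1.6, 0, 0, 0],
])

```text
time_s: 12.08
tool_pos: [0.4436, 0.0187, 0.0904]
orientation: [0.707, 0.707, -0.003, -0.004]
contact_force: [-1.1, -0.0, -1.2]
finger_gap: 0.0617
grip_force: 33.2
```

apply_moves([
  [50, 0, 0, 0.4, 0, 0, 0],
  [50, 0, 0, 0.8, 0, 0, 0],
  [50, 0, 0, 1.1, 0, 0, 0],
  [50, 0, 0, 1.38, 0, 0, 0],
  [50, 0, 0, 1.38, 0, 0, 0],
])

```text
time_s: 12.5
tool_pos: [0.4485, 0.0179, 0.0547]
orientation: [0.707, 0.707, 0.0, 0.001]
contact_force: [-0.1, -0.1, -0.4]
finger_gap: 0.062
grip_force: 33.1
```

apply_moves([
  [85, 0, 0, 0, 0, 0, 0],
  [85, 0, 0, 0, 0, 0, 0],
  [85, 0, 0, 0, 0, 0, 0],
  [85, 0, 0, 0, 0, 0, 0],
  [85, 0, 0, 0, 0, 0, 0],
  [85, 0, 0, -1.0, 0, 0, 0],
  [85, 0, 0, -2.0, 0, 0, 0],
  [85, 0, 0, -3.0, 0, 0, 0],
  [85, -1.0, 0.6, -3.0, 0, 0, 0],
  [85, -2.0, 1.2, -3.0, 0, 0, 0],
  [85, -3.0, 1.8, -3.0, 0, 0, 0],
  [85, -3.0, 1.8, -3.0, 0, 0, 0],
])

```text
time_s: 13.5
tool_pos: [0.5048, -0.0772, 0.1438]
orientation: [0.709, 0.705, -0.0, 0.002]
contact_force: [0.5, 0.6, -0.6]
finger_gap: 0.0852
grip_force: 0.0
```

```bash
python3 - <<'E'
from h import *
o=observe();print(o['tool_pos'])
fs=look('l5');top((.448,.0175),.082,.0315,fs);
top((.617,-.243),.066,.024,fs);top((.4755,-.287),.066,.024,fs);pin((.438,.226),fs)
E
```

```text
[ 0.50484323 -0.07718668  0.14383058]
top scene 264 [0.4496 0.0183] 0.0005
top side 263 [0.4484 0.0167] 0.0006
top scene 179 [ 0.6181 -0.242 ] 0.0008
top side 214 [ 0.6171 -0.2444] 0.0006
top scene 146 [ 0.476  -0.2859] 0.0007
top side 338 [ 0.4749 -0.2877] 0.0005
pin scene 41 [0.4406 0.2269 0.0348]
pin side 29 [0.4376 0.2229 0.0336]
```

apply_moves([
  [85, -1.1, 0.8, 0, 0, 0, 0],
  [85, -2.2, 1.5, 0, 0, 0, 0],
  [85, -3.3, 2.3, 0, 0, 0, 0],
  [85, -4.4, 3.0, 0, 0, 0, 0],
  [85, -5.69, 3.85, 0, 0, 0, 0],
  [85, -5.69, 3.85, 0, 0, 0, 0],
  [85, -5.69, 3.85, 0.5, 0, 0, 0],
  [85, -5.69, 3.85, 1.5, 0, 0, 0],
  [85, -5.69, 3.85, 2.5, 0, 0, 0],
  [85, -5.69, 3.85, 3.2, 0, 0, 0],
  [85, -5.69, 3.85, 3.55, 0, 0, 0],
  [85, -5.69, 3.85, 3.55, 0, 0, 0],
], force=25)

```text
time_s: 14.6
tool_pos: [0.6145, -0.2404, 0.0334]
orientation: [0.707, 0.707, -0.001, -0.004]
contact_force: [-1.2, 0.3, -0.3]
finger_gap: 0.0851
grip_force: 0.0
```

apply_moves([
  [38, 0, 0, 0, 0, 0, 0],
  [38, 0, 0, 0, 0, 0, 0],
  [38, 0, 0, 0, 0, 0, 0],
  [38, 0, 0, 0, 0, 0, 0],
  [38, 0, 0, 0, 0, 0, 0],
  [38, 0, 0, 0, 0, 0, 0],
  [38, 0, 0, 0, 0, 0, 0],
  [38, 0, 0, 0, 0, 0, 0],
  [38, 0, 0, 0, 0, 0, 0],
])

```text
time_s: 15.35
tool_pos: [0.6192, -0.2438, 0.0407]
orientation: [0.707, 0.707, 0.001, 0.002]
contact_force: [-0.3, 0.9, 5.6]
finger_gap: 0.0475
grip_force: 26.2
```

apply_moves([
  [38, 0, 0, -0.4, 0, 0, 0],
  [38, 0, 0, -1.2, 0, 0, 0],
  [38, 0, 0, -2.1, 0, 0, 0],
  [38, 0, 0, -3.0, 0, 0, 0],
  [38, 0, 0, -3.5, 0, 0, 0],
  [38, 0, 0, -3.5, 0, 0, 0],
])

```text
time_s: 15.85
tool_pos: [0.62, -0.2445, 0.149]
orientation: [0.707, 0.707, 0.001, 0.005]
contact_force: [-0.2, 0.5, 0.2]
finger_gap: 0.0478
grip_force: 26.0
```

```bash
python3 - <<'E'
from h import *
o=observe();print(o['tool_pos'])
fs=look('l6');pin((.617,-.243),fs)
E
```

```text
[ 0.61998708 -0.24447977  0.14903608]
pin scene 34 [ 0.6199 -0.2414  0.0351]
pin side 41 [ 0.6158 -0.2459  0.0339]
```

View pics/l6.png

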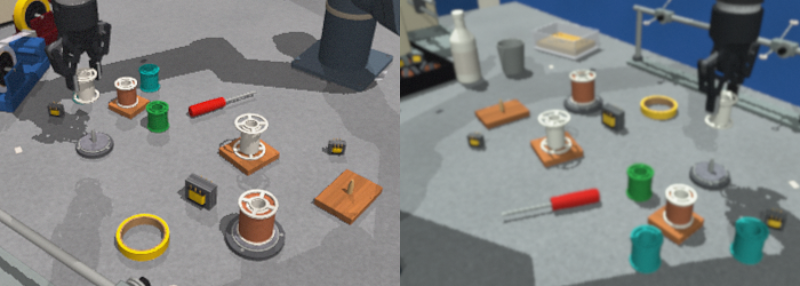

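Picture: empty_small is held at (87,85), the large pair is in place, and the small payoff pin shows at (95,135), about (0.618, -0.244). Carrying to the spare block.

apply_moves([
  [38, 0.7, -0.3, 0, 0, 0, 0],
  [38, 1.8, -0.7, 0, 0, 0, 0],
  [38, 3.0, -1.1, 0, 0, 0, 0],
  [38, 4.2, -1.6, 0, 0, 0, 0],
  [38, 5.4, -2.1, 0, 0, 0, 0],
  [38, 6.6, -2.5, 0, 0, 0, 0],
  [38, 7.8, -3.0, 0, 0, 0, 0],
  [38, 9.0, -3.4, 0, 0, 0, 0],
  [38, 10.2, -3.9, 0, 0, 0, 0],
  [38, 11.4, -4.4, 0, 0, 0, 0],
  [38, 12.3, -4.7, 0, 0, 0, 0],
  [38, 13.0, -5.0, 0, 0, 0, 0],
])

```text
time_s: 16.95
tool_pos: [0.4646, 0.149, 0.1399]
orientation: [0.706, 0.708, -0.002, -0.002]
contact_force: [-0.4, 0.7, 0.1]
finger_gap: 0.0481
grip_force: 26.0
```

apply_moves([
  [38, 1.0, -0.4, 0, 0, 0, 0],
  [38, 2.0, -0.8, 0, 0, 0, 0],
  [38, 2.64, -0.99, 0, 0, 0, 0],
  [38, 2.64, -0.99, 0, 0, 0, 0],
  [38, 2.64, -0.99, 0.8, 0, 0, 0],
  [38, 2.64, -0.99, 1.6, 0, 0, 0],
  [38, 2.64, -0.99, 2.2, 0, 0, 0],
  [38, 2.64, -0.99, 2.2, 0, 0, 0],
])

```text
time_s: 17.62
tool_pos: [0.433, 0.2239, 0.07]
orientation: [0.707, 0.707, -0.006, -0.002]
contact_force: [-0.7, -0.7, -1.1]
finger_gap: 0.048
grip_force: 26.0
```

apply_moves([
  [38, 0, 0, 0.4, 0, 0, 0],
  [38, 0, 0, 0.8, 0, 0, 0],
  [38, 0, 0, 1.1, 0, 0, 0],
  [38, 0, 0, 1.28, 0, 0, 0],
  [38, 0, 0, 1.28, 0, 0, 0],
  [38, 0, 0, 1.28, 0, 0, 0],
])

```text
time_s: 18.12
tool_pos: [0.4379, 0.2259, 0.0403]
orientation: [0.707, 0.707, 0.0, 0.0]
contact_force: [-4.9, -1.8, 9.2]
finger_gap: 0.0477
grip_force: 27.1
```

apply_moves([
  [85, 0, 0, 0, 0, 0, 0],
  [85, 0, 0, 0, 0, 0, 0],
  [85, 0, 0, 0, 0, 0, 0],
  [85, 0, 0, 0, 0, 0, 0],
  [85, 0, 0, 0, 0, 0, 0],
  [85, 0, 0, -1.0, 0, 0, 0],
  [85, 0, 0, -2.0, 0, 0, 0],
  [85, 0, 0, -3.0, 0, 0, 0],
  [85, -1.1, 0.1, -3.5, 0, 0, 0],
  [85, -2.3, 0.2, -3.5, 0, 0, 0],
  [85, -3.5, 0.2, -3.5, 0, 0, 0],
  [85, -4.7, 0.3, -3.5, 0, 0, 0],
])

```text
time_s: 19.12
tool_pos: [0.4467, 0.0841, 0.1437]
orientation: [0.707, 0.708, 0.0, 0.0]
contact_force: [0.8, -0.4, -0.7]
finger_gap: 0.085
grip_force: 0.0
```

```bash
python3 - <<'E'
from h import *
o=observe();print(o['tool_pos'])
fs=look('l7');top((.438,.226),.066,.024,fs);top((.4755,-.287),.066,.024,fs)
E
```

```text
[0.44673148 0.08413355 0.14374218]
top scene 240 [0.4386 0.2265] 0.0004
top side 118 [0.4369 0.2248] 0.0008
top scene 142 [ 0.4761 -0.2865] 0.0008
top side 334 [ 0.4749 -0.2879] 0.0003
```

apply_moves([
  [85, -1.2, 0.1, 0, 0, 0, 0],
  [85, -2.4, 0.2, 0, 0, 0, 0],
  [85, -3.6, 0.3, 0, 0, 0, 0],
  [85, -4.8, 0.4, 0, 0, 0, 0],
  [85, -6.0, 0.5, 0, 0, 0, 0],
  [85, -7.2, 0.6, 0, 0, 0, 0],
  [85, -8.4, 0.6, 0, 0, 0, 0],
  [85, -9.6, 0.7, 0, 0, 0, 0],
  [85, -10.8, 0.8, 0, 0, 0, 0],
  [85, -12.4, 0.95, 0, 0, 0, 0],
  [85, -12.4, 0.95, 0, 0, 0, 0],
  [85, -12.4, 0.95, 0, 0, 0, 0],
])

```text
time_s: 20.22
tool_pos: [0.4752, -0.2888, 0.1422]
orientation: [0.708, 0.706, -0.0, -0.0]
contact_force: [-0.6, 1.3, -0.8]
finger_gap: 0.0854
grip_force: 0.0
```

apply_moves([
  [85, 0, 0, 1.0, 0, 0, 0],
  [85, 0, 0, 2.0, 0, 0, 0],
  [85, 0, 0, 3.0, 0, 0, 0],
  [85, 0, 0, 3.5, 0, 0, 0],
  [85, 0, 0, 3.5, 0, 0, 0],
  [85, 0, 0, 3.5, 0, 0, 0],
], force=50)

```text
time_s: 20.72
tool_pos: [0.4745, -0.2844, 0.0371]
orientation: [0.706, 0.708, 0.0, -0.002]
contact_force: [0.5, -0.5, 0.3]
finger_gap: 0.085
grip_force: 0.0
```

apply_moves([
  [38, 0, 0, 0, 0, 0, 0],
  [38, 0, 0, 0, 0, 0, 0],
  [38, 0, 0, 0, 0, 0, 0],
  [38, 0, 0, 0, 0, 0, 0],
  [38, 0, 0, 0, 0, 0, 0],
  [38, 0, 0, 0, 0, 0, 0],
  [38, 0, 0, 0, 0, 0, 0],
  [38, 0, 0, 0, 0, 0, 0],
  [38, 0, 0, 0, 0, 0, 0],
])

```text
time_s: 21.47
tool_pos: [0.4766, -0.2878, 0.0408]
orientation: [0.707, 0.707, 0.0, 0.002]
contact_force: [-0.3, 0.9, 6.1]
finger_gap: 0.0465
grip_force: 52.1
```

apply_moves([
  [38, 0, 0, -0.3, 0, 0, 0],
  [38, 0, 0, -1.0, 0, 0, 0],
  [38, 0, 0, -1.8, 0, 0, 0],
  [38, 0, 0, -2.6, 0, 0, 0],
  [38, 0, 0, -3.2, 0, 0, 0],
  [38, 0, 0, -3.5, 0, 0, 0],
  [38, 0, 0, -3.5, 0, 0, 0],
])

```text
time_s: 22.05
tool_pos: [0.4765, -0.2879, 0.146]
orientation: [0.707, 0.707, 0.0, 0.002]
contact_force: [0.6, -0.3, -2.5]
finger_gap: 0.0465
grip_force: 52.0
```

```bash
python3 - <<'E'
from h import *
o=observe();print(o['tool_pos'])
fs=look('l8');pin((.475,-.287),fs);pin((.618,-.244),fs)
E
```

```text
[ 0.4765108  -0.28787152  0.14604739]
pin scene 29 [ 0.4755 -0.2822  0.0352]
pin side 51 [ 0.4703 -0.2872  0.0349]
pin scene 32 [ 0.6203 -0.2415  0.0358]
pin side 43 [ 0.6157 -0.2459  0.034 ]
```

View pics/l8.png

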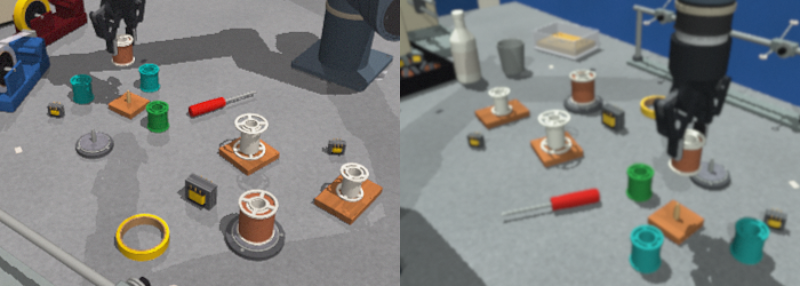

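Picture: full_small is held at (123,50), its block is empty (pin at about (0.473, -0.285)), and empty_small is seated on the spare block at (353,180). Carrying to payoff_small.

apply_moves([
  [38, 0.2, 0.6, 0, 0, 0, 0],
  [38, 0.5, 1.6, 0, 0, 0, 0],
  [38, 0.8, 2.6, 0, 0, 0, 0],
  [38, 1.1, 3.6, 0, 0, 0, 0],
  [38, 1.3, 4.3, 0, 0, 0, 0],
  [38, 1.43, 4.75, 0, 0, 0, 0],
  [38, 1.43, 4.75, 0, 0, 0, 0],
  [38, 1.43, 4.75, 0.6, 0, 0, 0],
  [38, 1.43, 4.75, 1.4, 0, 0, 0],
  [38, 1.43, 4.75, 2.1, 0, 0, 0],
  [38, 1.43, 4.75, 2.1, 0, 0, 0],
  [38, 1.43, 4.75, 2.1, 0, 0, 0],
])

```text
time_s: 23.15
tool_pos: [0.6145, -0.2429, 0.0764]
orientation: [0.707, 0.707, -0.001, -0.004]
contact_force: [-0.2, -0.5, -2.7]
finger_gap: 0.0463
grip_force: 52.3
```

apply_moves([
  [38, 0, 0, 0.3, 0, 0, 0],
  [38, 0, 0, 0.7, 0, 0, 0],
  [38, 0, 0, 1.1, 0, 0, 0],
  [38, 0, 0, 1.3, 0, 0, 0],
  [38, 0, 0, 1.4, 0, 0, 0],
  [38, 0, 0, 1.4, 0, 0, 0],
])

```text
time_s: 23.65
tool_pos: [0.6173, -0.2438, 0.0409]
orientation: [0.707, 0.707, -0.0, 0.0]
contact_force: [-5.2, 3.3, 8.1]
finger_gap: 0.0464
grip_force: 53.2
```

apply_moves([
  [85, 0, 0, 0, 0, 0, 0],
  [85, 0, 0, 0, 0, 0, 0],
  [85, 0, 0, 0, 0, 0, 0],
  [85, 0, 0, 0, 0, 0, 0],
  [85, 0, 0, 0, 0, 0, 0],
  [85, 0, 0, -1.0, 0, 0, 0],
  [85, 0, 0, -2.0, 0, 0, 0],
  [85, 0, 0, -3.0, 0, 0, 0],
  [85, 1.1, -0.4, -3.5, 0, 0, 0],
  [85, 2.3, -0.9, -3.5, 0, 0, 0],
  [85, 3.5, -1.3, -3.5, 0, 0, 0],
  [85, 4.7, -1.8, -3.5, 0, 0, 0],
], force=25)

```text
time_s: 24.65
tool_pos: [0.5638, -0.102, 0.1436]
orientation: [0.707, 0.707, 0.001, 0.001]
contact_force: [0.9, 0.6, -0.4]
finger_gap: 0.0852
grip_force: 0.0
```

```bash
python3 - <<'E'
from h import *
o=observe();print(o['tool_pos'])
fs=look('l9');top((.438,.226),.066,.024,fs);top((.618,-.244),.066,.024,fs);pin((.475,-.287),fs)
E
```

```text
[ 0.56378053 -0.10198659  0.14364882]
top scene 236 [0.4393 0.2269] 0.0007
top side 117 [0.4377 0.2247] 0.0009
top scene 191 [ 0.6182 -0.2427] 0.0007
top side 228 [ 0.6169 -0.2442] 0.0006
pin scene 29 [ 0.475  -0.2826  0.034 ]
pin side 48 [ 0.471  -0.2874  0.0362]
```

apply_moves([
  [85, 1.2, -0.5, 0, 0, 0, 0],
  [85, 2.4, -0.9, 0, 0, 0, 0],
  [85, 3.6, -1.4, 0, 0, 0, 0],
  [85, 4.8, -1.9, 0, 0, 0, 0],
  [85, 6.0, -2.3, 0, 0, 0, 0],
  [85, 7.2, -2.8, 0, 0, 0, 0],
  [85, 8.4, -3.2, 0, 0, 0, 0],
  [85, 9.6, -3.7, 0, 0, 0, 0],
  [85, 10.96, -4.2, 0, 0, 0, 0],
  [85, 10.96, -4.2, 0, 0, 0, 0],
  [85, 10.96, -4.2, 0, 0, 0, 0],
  [85, 10.96, -4.2, 0.5, 0, 0, 0],
])

```text
time_s: 25.75
tool_pos: [0.4403, 0.2265, 0.1311]
orientation: [0.707, 0.707, 0.003, 0.002]
contact_force: [1.1, -0.1, 0.4]
finger_gap: 0.0853
grip_force: 0.0
```

apply_moves([
  [85, 0, 0, 1.0, 0, 0, 0],
  [85, 0, 0, 2.0, 0, 0, 0],
  [85, 0, 0, 2.7, 0, 0, 0],
  [85, 0, 0, 3.0, 0, 0, 0],
  [85, 0, 0, 3.0, 0, 0, 0],
  [38, 0, 0, 3.0, 0, 0, 0],
  [38, 0, 0, 3.0, 0, 0, 0],
  [38, 0, 0, 3.0, 0, 0, 0],
  [38, 0, 0, 3.0, 0, 0, 0],
  [38, 0, 0, 3.0, 0, 0, 0],
  [38, 0, 0, 3.0, 0, 0, 0],
  [38, 0, 0, 3.0, 0, 0, 0],
])

```text
time_s: 26.75
tool_pos: [0.4397, 0.2263, 0.0406]
orientation: [0.707, 0.707, 0.002, 0.001]
contact_force: [-0.4, -0.6, 5.8]
finger_gap: 0.0479
grip_force: 26.1
```

apply_moves([
  [38, 0, 0, -0.4, 0, 0, 0],
  [38, 0, 0, -1.2, 0, 0, 0],
  [38, 0, 0, -2.1, 0, 0, 0],
  [38, 0, 0, -3.0, 0, 0, 0],
  [38, 0, 0, -3.5, 0, 0, 0],
  [38, -0.7, 0, -3.5, 0, 0, 0],
  [38, -1.8, 0.1, -3.5, 0, 0, 0],
  [38, -3.0, 0.2, -3.5, 0, 0, 0],
  [38, -4.2, 0.3, -3.5, 0, 0, 0],
  [38, -5.4, 0.4, -3.5, 0, 0, 0],
  [38, -6.6, 0.5, -3.5, 0, 0, 0],
  [38, -7.5, 0.5, -3.5, 0, 0, 0],
])

```text
time_s: 27.75
tool_pos: [0.4528, -0.0014, 0.1439]
orientation: [0.707, 0.707, 0.0, 0.001]
contact_force: [0.9, -0.1, -0.8]
finger_gap: 0.0476
grip_force: 26.0
```

apply_moves([
  [38, -1.0, 0.1, 0, 0, 0, 0],
  [38, -2.2, 0.2, 0, 0, 0, 0],
  [38, -3.4, 0.2, 0, 0, 0, 0],
  [38, -4.6, 0.3, 0, 0, 0, 0],
  [38, -5.8, 0.4, 0, 0, 0, 0],
  [38, -7.0, 0.5, 0, 0, 0, 0],
  [38, -8.2, 0.6, 0, 0, 0, 0],
  [38, -9.1, 0.67, 0, 0, 0, 0],
  [38, -9.53, 0.67, 0, 0, 0, 0],
  [38, -9.53, 0.67, 0, 0, 0, 0],
  [38, -9.53, 0.67, 0.8, 0, 0, 0],
  [38, -9.53, 0.67, 1.6, 0, 0, 0],
])

```text
time_s: 28.75
tool_pos: [0.4743, -0.285, 0.0971]
orientation: [0.707, 0.707, 0.001, 0.002]
contact_force: [0.1, 0.1, -0.7]
finger_gap: 0.048
grip_force: 26.0
```

apply_moves([
  [38, 0, 0, 0.5, 0, 0, 0],
  [38, 0, 0, 0.5, 0, 0, 0],
  [38, 0, 0, 0.9, 0, 0, 0],
  [38, 0, 0, 1.3, 0, 0, 0],
  [38, 0, 0, 1.6, 0, 0, 0],
  [38, 0, 0, 1.8, 0, 0, 0],
  [38, 0, 0, 1.88, 0, 0, 0],
  [38, 0, 0, 1.88, 0, 0, 0],
])

```text
time_s: 29.42
tool_pos: [0.4727, -0.2846, 0.0403]
orientation: [0.707, 0.707, 0.0, -0.0]
contact_force: [-3.0, 2.2, 6.5]
finger_gap: 0.0481
grip_force: 26.9
```

Open, lift clear, and check everything.

apply_moves([
  [85, 0, 0, 0, 0, 0, 0],
  [85, 0, 0, 0, 0, 0, 0],
  [85, 0, 0, 0, 0, 0, 0],
  [85, 0, 0, 0, 0, 0, 0],
  [85, 0, 0, 0, 0, 0, 0],
  [85, 0, 0, -1.0, 0, 0, 0],
  [85, 0, 0, -2.0, 0, 0, 0],
  [85, 0, 0, -3.0, 0, 0, 0],
  [85, 0, 0, -4.0, 0, 0, 0],
  [85, 0, 0, -5.0, 0, 0, 0],
  [85, 0, 0, -5.5, 0, 0, 0],
  [85, 0, 0, -5.5, 0, 0, 0],
])

```text
time_s: 30.42
tool_pos: [0.4749, -0.2867, 0.2091]
orientation: [0.707, 0.707, 0.001, 0.005]
contact_force: [-0.5, -0.4, 0.0]
finger_gap: 0.0851
grip_force: 0.0
```

```bash
python3 - <<'E'
from h import *
o=observe();print(o['tool_pos'],o['finger_gap'],o['contact_force'])
fs=look('l10')
for p,z,R in (((.62,.143),.082,.0315),((.448,.0175),.082,.0315),((.618,-.244),.066,.024),((.473,-.285),.066,.024)): top(p,z,R,fs)
E
```

```text
[ 0.47492481 -0.28669861  0.20911279] 0.0851134901687463 [-0.53954798 -0.43448834  0.02762518]
top scene 473 [0.6209 0.1439] 0.0005
top side 176 [0.6202 0.1426] 0.0009
top scene 265 [0.4494 0.0187] 0.0006
top side 263 [0.4482 0.0168] 0.0007
top scene 188 [ 0.6177 -0.2428] 0.0008
top side 221 [ 0.6174 -0.2444] 0.0006
top scene 143 [ 0.4732 -0.2836] 0.0006
top side 317 [ 0.4724 -0.2851] 0.0004
```

View pics/l10.png

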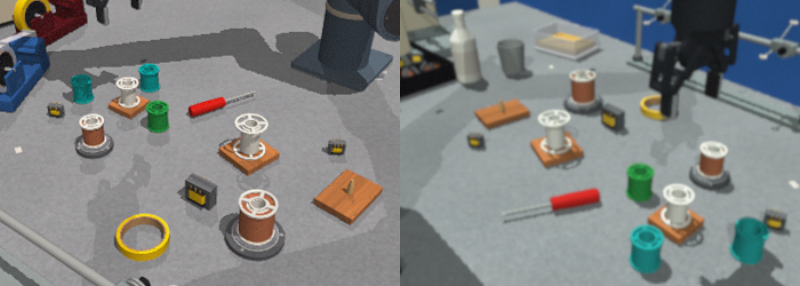

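The picture shows the full spools on the payoff bases at (258,218) and (93,135), and the empties on their blocks at (250,138) and (127,95). The spare block is empty and the transformer stands where it was at (200,190).

```bash
python3 -c "
from workcell import *
print(close_job())"
```

```text
the job is handed in; nothing more can be done
None
```

The job is handed in: both full spools are on their payoff bases and both empties on the blocks their full ones came from, each measured within about 2 mm of its pin and at seat height; the transformer looks undisturbed in the last picture, and the clock stood at about 30 s of the 128 s (the hand-in gave no verdict).

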